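Empty the grinding jar into the collecting pan

TASK

Put the collecting pan on the table under the pouring side of the tilting stand, and with the crank tip the grinding jar over until all six steel grinding pieces have dropped out into the pan. Then crank the jar back upright, so that its pointer stands on the long mark of the dial, and let go. Leave the pan standing flat on the table with all the pieces in it, and do not disturb the beaker, the timer or the dropper bottle.

Things in the scene. Friction and masses are not known exactly. Their poses are not given: they have to be found in the camera images.
- jar (a joint): Tilt of the grinding jar, rad. 0 = upright, pointer on the dial's long mark; positive = tipped to the pouring side (stand's +y); 1.57 = level; stops at -0.45 and 2.4. It starts leaning back a little (negative). Bearing friction (0.15 N m, about 2 N at the crank grip) holds it where it is left. The pieces slide out only well past level, from about 2.1; 2.3 empties it.
- pivot (a point): Point on the tipping axis at the middle of the jar, 140 mm above the table, on the fixed grey stand. Frame: x along the axis, away from the crank (the crank side, -x, faces the robot roughly); y level, to the pouring side; z up. Base plate and uprights: 128 mm wide (x), from y = -112 to +12 mm; from y = +14 mm on the table is free for the pan. No part of it rises over 225 mm.
- dial_mark (a point): The long black upright mark at the top of the round aluminium dial plate (68 mm across, short ticks every 15 degrees) on the crank side of the stand; 28 mm above the tipping axis. The pointer, with a white line, is on the crank hub in front of it. Solid furniture behind the work, world frame: printer x > 0.57, y -0.11 to 0.07, 65 mm high; meter x > 0.66, y -0.34 to -0.18; tall titrator x > 0.55, y 0.07 to 0.30.
- jar_mouth (a point): Centre of the open mouth of the steel grinding jar, on its axis, 60 mm from the tipping axis; z points out of the mouth. Jar 80 mm across, 95 mm high, wall 4 mm. When it tips, its rim comes down to 67 mm above the table. The pieces drop 30 to 110 mm out from the tipping axis on the stand's +y side: a pan whose near wall is 15 to 30 mm out, under the jar, catches them.
- crank_grip (a point): Middle of the crank's black sleeve: a rod along the stand's x, 17 mm thick, 53 mm long, free to spin on its pin, so a gripper holding it need not turn. At jar angle q it is at (-99.5, 75 sin(q-1), 75 cos(q-1)) mm in the pivot's frame. The crank arm starts 27 mm from this point, towards the stand. Ignore this point's orientation.
- pan_centre (a point): Loose aluminium collecting pan: centre of its inner floor, 11 mm above the table (8 mm rubber feet, 3 mm floor). Pan 130 by 130 mm, rim 42 mm above the table, walls 3 mm, 0.18 to 0.35 kg. Its handle points along its -x. z up.
- pan_grip (a point): Grip point on the pan's straight black handle, 120 mm from the pan's centre along the pan's -x and 32 mm above the table when the pan stands; handle bar 14 mm wide (along the pan's y) and 14 mm high, free from 68 to 156 mm from the pan's centre.
- piece_0_c (a point): Centre of one of the six equal grinding pieces: steel cylinder, 16 mm in diameter and 16 mm long, 24 g; all start in the jar.
- piece_1_c (a point): Centre of one of the six equal grinding pieces: steel cylinder, 16 mm in diameter and 16 mm long, 24 g; all start in the jar.
- piece_2_c (a point): Centre of one of the six equal grinding pieces: steel cylinder, 16 mm in diameter and 16 mm long, 24 g; all start in the jar.
- piece_3_c (a point): Centre of one of the six equal grinding pieces: steel cylinder, 16 mm in diameter and 16 mm long, 24 g; all start in the jar.
- piece_4_c (a point): Centre of one of the six equal grinding pieces: steel cylinder, 16 mm in diameter and 16 mm long, 24 g; all start in the jar.
- piece_5_c (a point): Centre of one of the six equal grinding pieces: steel cylinder, 16 mm in diameter and 16 mm long, 24 g; all start in the jar.
- beaker: Bystander: empty 50 mL beaker, 46 mm across, 58 mm high; origin at the centre of its underside.
- timer: Bystander: white bench timer, 60 x 62 x 29 mm; origin at the centre of its underside.
- bottle_dropper: Bystander: small brown dropper bottle, 37 mm across, 85 mm high; origin at the centre of its underside.

How it is judged (in metres and radians):
On the way:
1. with the jar tipped over, all six pieces have dropped into the pan (value of joint jar above 1 rad and x of piece_0_c in the frame of pan_centre between -0.065 and 0.065 m and y of piece_0_c in the frame of pan_centre between -0.065 and 0.065 m and z of piece_0_c in the frame of pan_centre between 0 and 0.031 m and x of piece_1_c in the frame of pan_centre between -0.065 and 0.065 m and y of piece_1_c in the frame of pan_centre between -0.065 and 0.065 m and z of piece_1_c in the frame of pan_centre between 0 and 0.031 m and x of piece_2_c in the frame of pan_centre between -0.065 and 0.065 m and y of piece_2_c in the frame of pan_centre between -0.065 and 0.065 m and z of piece_2_c in the frame of pan_centre between 0 and 0.031 m and x of piece_3_c in the frame of pan_centre between -0.065 and 0.065 m and y of piece_3_c in the frame of pan_centre between -0.065 and 0.065 m and z of piece_3_c in the frame of pan_centre between 0 and 0.031 m and x of piece_4_c in the frame of pan_centre between -0.065 and 0.065 m and y of piece_4_c in the frame of pan_centre between -0.065 and 0.065 m and z of piece_4_c in the frame of pan_centre between 0 and 0.031 m and x of piece_5_c in the frame of pan_centre between -0.065 and 0.065 m and y of piece_5_c in the frame of pan_centre between -0.065 and 0.065 m and z of piece_5_c in the frame of pan_centre between 0 and 0.031 m), for 0.1 s.
At the end, for the whole second after the job is handed in: The jar stands still and upright (pointer within 0.08 rad, about 4.5 degrees, of the long mark), the pan stands flat on the table (tilt under 0.05 rad), and all six pieces lie inside its walls, below its rim (value of joint jar between -0.08 and 0.08 rad and velocity of joint jar between -0.05 and 0.05 rad/s and angle between pan_centre's own z axis and vertical below 0.05 rad and height (world z) of pan_centre below 0.016 m and x of piece_0_c in the frame of pan_centre between -0.065 and 0.065 m and y of piece_0_c in the frame of pan_centre between -0.065 and 0.065 m and z of piece_0_c in the frame of pan_centre between 0 and 0.031 m and x of piece_1_c in the frame of pan_centre between -0.065 and 0.065 m and y of piece_1_c in the frame of pan_centre between -0.065 and 0.065 m and z of piece_1_c in the frame of pan_centre between 0 and 0.031 m and x of piece_2_c in the frame of pan_centre between -0.065 and 0.065 m and y of piece_2_c in the frame of pan_centre between -0.065 and 0.065 m and z of piece_2_c in the frame of pan_centre between 0 and 0.031 m and x of piece_3_c in the frame of pan_centre between -0.065 and 0.065 m and y of piece_3_c in the frame of pan_centre between -0.065 and 0.065 m and z of piece_3_c in the frame of pan_centre between 0 and 0.031 m and x of piece_4_c in the frame of pan_centre between -0.065 and 0.065 m and y of piece_4_c in the frame of pan_centre between -0.065 and 0.065 m and z of piece_4_c in the frame of pan_centre between 0 and 0.031 m and x of piece_5_c in the frame of pan_centre between -0.065 and 0.065 m and y of piece_5_c in the frame of pan_centre between -0.065 and 0.065 m and z of piece_5_c in the frame of pan_centre between 0 and 0.031 m); the robot touches nothing.
It fails at once if the beaker is knocked or shifted by more than 30 mm or tipped over (distance of beaker from where it was at the start of the episode above 0.03 m or angle between beaker's own z axis and vertical above 0.5 rad).
It fails at once if the timer is knocked or shifted by more than 30 mm or tipped over (distance of timer from where it was at the start of the episode above 0.03 m or angle between timer's own z axis and vertical above 0.5 rad).
It fails at once if the dropper bottle is knocked or shifted by more than 30 mm or tipped over (distance of bottle_dropper from where it was at the start of the episode above 0.03 m or angle between bottle_dropper's own z axis and vertical above 0.5 rad).
It also fails if it takes over 72 s, if anything falls off the work surface, if the arm or the gripper's body presses on something with over 40 N, if the wrist force passes 120 N, or if a joint passes its speed limit or range.

ROBOT

A 6-joint arm with a two-finger parallel gripper is mounted at the origin on a cart in front of the work surface, level with it; the furniture and walls round the work are solid. World frame = base frame: x ahead of the robot, y to its left, z up, the work surface at z = 0. Lengths are in m, angles in degrees, forces in N, time in s.
With the tool pointing down it reaches from about 0.325 to 0.85 m from the base axis. Payload 15.5 kg.
Tool frame: the origin (TCP) lies at the very end of the fingers, on their centre line; the grasp point (between the pads) lies arm.grasp_offset behind it (arm.grasp_offset is the distance from the TCP to the grasp point, in m); z points along the fingers, y is the line along which they close (so a half turn about z gives the same grasp; the last joint's range is limited). The gripper opens to 91 mm and grips with 3 to 60 N. Pads are 32 mm wide; open, the fingers measure 118 mm over their backs; the gripper's body (76 mm by 178 mm) begins 60 mm behind the grasp point.
Start: joints at [-82.133, 28.281, 77.091, -0, 74.628, -5.472], TCP at [0.144, -0.608, 0.177] pointing down, gripper open.
Joint ranges: [-166.48, 166.48], [-47.26, 123.95], [12.59, 153.08], [-70.14, 250.14], [6.76, 159.57], [-176.63, 176.63]. Speed limits (degrees/s): [108.29, 108.29, 147.25, 172.46, 172.46, 172.46].

INTERFACE

Orientations are given as [roll, pitch, yaw] about the fixed x, y, z axes, in that order (R = Rz(yaw) Ry(pitch) Rx(roll)).
In Python, from bench import monitor, imaging, ticket, nets, arm gives the robot as it stands. The module is installed in compiled form; this text tells all that it offers.
- The arm moves only by the tool servo_tool, never from a script. Its argument "motion" is a list of rows, each an object with "grip": the opening, from -1 (shut) to 1 (fully open); "translation": the shift along the tool's x, y, z in mm, a list of three; "angular": the turn, a rotation vector about the tool's x, y, z in rad, a list of three. In form: [{"grip": grip, "translation": [x, y, z], "angular": [ax, ay, az]}, ...]. A call has 1 to 8 rows; each row is the pose to reach, as a shift and turn from the pose commanded when the call began, along the tool's axes at that moment; what a row does not reach only later rows make up. A row lasts 1/8 s, in which the tool goes at most 62.5 mm and 10.7 degrees, less where a joint would pass 70% of its speed; a pose out of reach is approached as far as the arm can. A call with a gripper value outside its range is refused whole. The fingers move at their own pace and stop on an object; the grip force is fixed at half the most. Time passes only in rows, so rows that repeat a pose let the fingers close. It gives the time, the measured TCP pose, the force, the opening and the grip force at its end, in the units of the state.
- monitor.get_state(): the state, without advancing time (a new reading comes with each control period).
- imaging.camera(name): name is "side" or "top"; returns a dict with "pixels" (420x560x3 uint8, blue, green, red), "fx", "fy", "cx", "cy" (pixels), "D" ([k1, k2, p1, p2, k3] as OpenCV has them; the pictures are not rectified), "rvec" (rotation vector, rad) and "tvec" (3), from world to camera coordinates, as OpenCV has them. Camera axes: x right, y down, z forward; pixel columns grow to the right and rows downward; lengths in m; the calibration is good to about 2 mm. A picture is of the moment at which its call begins. There is no depth.
- ticket.finish_job(): hands the job in; it is judged then, once.
Trained networks look in a picture, given as the dict that the camera call returned (one of the last four; its "shot" number tells which), for a name from the list of things; names that differ only in an ending like _2 or _b are one class to them, and where a whole thing is asked for, a point or a joint stands for the part that bears it (a point fixed in the world has none). Each returns a list of dicts, best first, with "score" (0 to 1); they miss things now and then, are a little off and sometimes report something else, mostly with a low value. They report only what shows in the picture. A call takes as long as a camera call.
- nets.look_for(name, picture): "xyz" ([x, y, z] in m, in world coordinates, good to about 4 mm: the middle of the surface that is visible of it).
The state is a dict: "t": time; "joint_pos": joint angles; "joint_velocities": joint speeds; "joint_efforts": joint torques, N m; "eef_pos": TCP position; "tcp_rot": TCP orientation; "force": force on the tool from outside, world axes, zero at the start; "wrist_torque": the same for the moment, N m; "gripper_width": finger opening in m; "grasp_force": force on a finger pad.
Only numpy, scipy, OpenCV 4.12 (cv2) and the standard library are available. Lean on these libraries where they do the work, as an engineer would, in place of code of your own. Each camera call takes 0.05 s, during which the arm holds its last target. There are 200 camera calls.

## Working session

There is one attempt and no reset: what is moved stays moved. The work goes in short steps, Python scripts to look and compute and a tool call to move; the robot and the scene stay as the last step left them, time stands still between calls to the robot, and variables do not carry over. Pictures are saved under pics/ and viewed, at most 10 in all, crops included, and the job is handed in when it is done.

Besides the shell and the picture viewer there is one more tool, called after "Emit:" in YAML: its name, and indented under it one key for each argument. servo_tool: Moves the arm, as the interface text tells. Its arguments: {"type":"object","properties":{"motion":{"type":"array"}},"required":["motion"]}

```bash
mkdir -p pics
python3 - <<'E'
from bench import monitor, imaging, nets, arm
import cv2,numpy as np
s=monitor.get_state();print(s['t'],s['eef_pos'],s['tcp_rot'],s['gripper_width'],arm.grasp_offset)
for c in['top','side']:
    p=imaging.camera(c);cv2.imwrite(f'pics/{c}0.png',p['pixels'])
    R=cv2.Rodrigues(np.array(p['rvec'],float))[0];print(c,(-R.T@np.array(p['tvec']).ravel()).round(3),R.round(2).tolist())
    for n in['pivot','dial_mark','jar_mouth','crank_grip','pan_centre','pan_grip','beaker','timer','bottle_dropper']:
        print(n,[(np.round(d['xyz'],3).tolist(),round(d['score'],2)) for d in nets.look_for(n,p)[:2]])
E
```

```text
0.0 [ 0.14415534 -0.60770919  0.17593235] [-1.79929557e+02 -8.41848204e-03  1.33398298e+01] 0.09164582862698811 0.0188
top [ 0.358 -0.108  1.897] [[0.03, -1.0, 0.02], [-1.0, -0.03, -0.07], [0.08, -0.01, -1.0]]
pivot [([0.512, -0.325, 0.134], 0.77)]
dial_mark [([0.515, -0.326, 0.134], 0.67), ([0.417, 0.043, 0.009], 0.39)]
jar_mouth [([0.511, -0.304, 0.162], 0.69)]
crank_grip [([0.44, -0.379, 0.176], 0.66)]
pan_centre [([0.417, 0.042, 0.013], 0.82)]
pan_grip [([0.415, 0.041, 0.011], 0.79)]
beaker [([0.598, -0.486, 0.023], 0.69)]
timer [([0.452, -0.52, 0.019], 0.86), ([0.516, -0.327, 0.134], 0.18)]
bottle_dropper []
side [ 0.367 -1.212  1.096] [[0.99, -0.13, -0.0], [-0.09, -0.63, -0.77], [0.1, 0.76, -0.64]]
pivot [([0.52, -0.33, 0.066], 0.74)]
dial_mark [([0.451, -0.536, 0.023], 0.26)]
jar_mouth [([0.511, -0.311, 0.168], 0.9)]
crank_grip [([0.439, -0.382, 0.179], 0.44)]
pan_centre [([0.418, 0.049, 0.016], 0.59)]
pan_grip [([0.418, 0.05, 0.015], 0.89)]
beaker [([0.592, -0.491, 0.036], 0.77)]
timer [([0.451, -0.532, 0.024], 0.72), ([0.515, -0.317, 0.166], 0.45)]
bottle_dropper [([0.527, 0.317, 0.046], 0.71)]
```

View pics/top0.png

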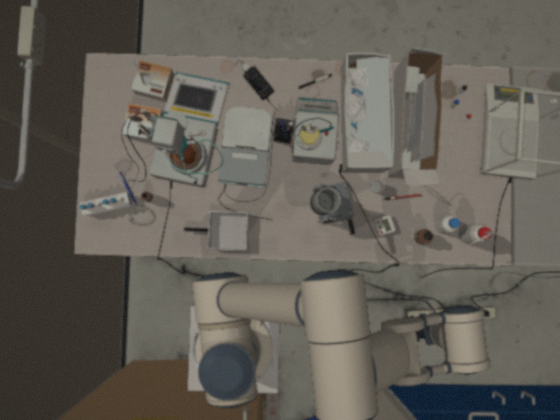

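View pics/side0.png

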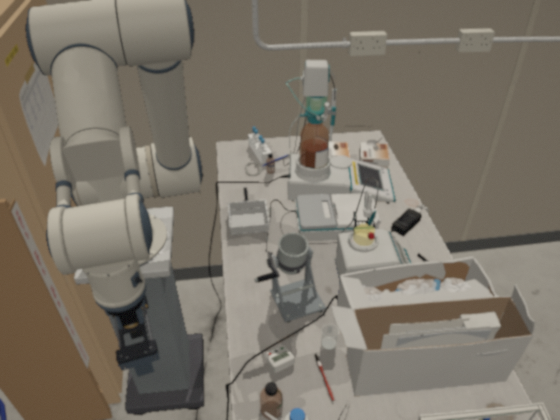

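Run:
```python
import cv2
a=cv2.imread('pics/top0.png')[130:270,180:440];b=cv2.imread('pics/side0.png')[180:330,215:345]
cv2.imwrite('pics/tc.png',cv2.resize(a,None,fx=3,fy=3,interpolation=3))
cv2.imwrite('pics/sc.png',cv2.resize(b,None,fx=4,fy=4,interpolation=3))
```

```text
(no output)
```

View pics/tc.png

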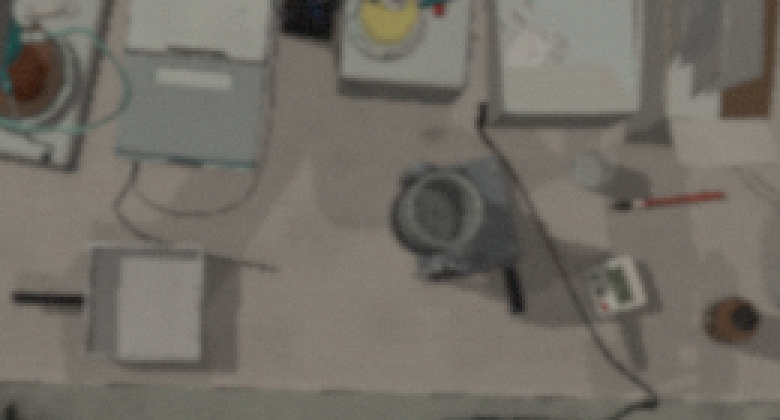

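View pics/sc.png

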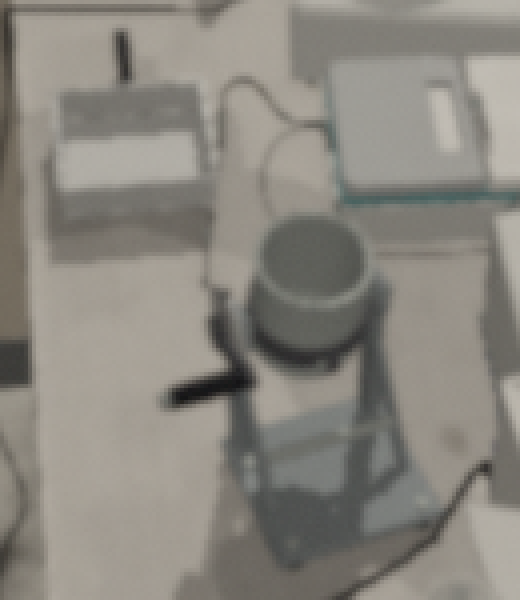

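```bash
cat > h.py <<'E'
import cv2,numpy as np
from scipy.optimize import least_squares
def proj(p,X):
    K=np.array([[p['fx'],0,p['cx']],[0,p['fy'],p['cy']],[0,0,1.]])
    return cv2.projectPoints(np.array(X,float).reshape(-1,1,3),np.array(p['rvec'],float),np.array(p['tvec'],float),K,np.array(p['D'],float))[0].reshape(-1,2)
def frame(x,y,z,yaw,P):
    c,s=np.cos(yaw),np.sin(yaw);P=np.array(P,float)
    return P@np.array([[c,s,0],[-s,c,0],[0,0,1]])+[x,y,z]
def grip(q,x=-.0995): return [x,.075*np.sin(q-1),.075*np.cos(q-1)]
E
python3 - <<'E'
from h import *
from bench import imaging
T=imaging.camera('top');S=imaging.camera('side')
t=lambda P:(np.array(P)+.5)/3-.5+[180,130]
s=lambda P:(np.array(P)+.5)/4-.5+[215,180]
oT=t([[510,267],[518,312],[437,212],[497,155],[520,262]])
oS=s([[168,399],[250,379],[315,256],[285,568],[440,512]])
def f(v):
    x,y,yaw,q=v;J=[0,.06*np.sin(q),.06*np.cos(q)]
    M=frame(x,y,.14,yaw,[grip(q,-.073),grip(q,-.126),J,[.064,-.112,-.13],[-.064,-.112,-.13]])
    return np.r_[(proj(T,M)-oT).ravel(),(proj(S,M[[1,0,2,4,3]])-oS).ravel()]
r=least_squares(f,[.512,-.325,.2,-.2],loss='soft_l1');print(r.x.round(4),f(r.x).reshape(-1,2).round(1).tolist())
oP=t([[90,245],[205,246],[85,355],[203,360],[12,298]]);oPs=s([[58,93],[203,86],[121,32]])
def g(v):
    M=frame(v[0],v[1],0,v[2],[[-.065,-.065,.042],[.065,-.065,.042],[-.065,.065,.042],[.065,.065,.042],[-.158,0,.036]])
    return np.r_[(proj(T,M)-t([[90,245],[205,246],[85,355],[203,360],[12,298]])).ravel() if 0 else (proj(T,M[[2,3,0,1,4]])-oP).ravel(),(proj(S,M[[0,2,4]])-oPs).ravel()]
for y0 in(-1.57,):
    for ord in(0,1):
        def gg(v):
            M=frame(v[0],v[1],0,v[2],[[-.065,-.065,.042],[.065,-.065,.042],[-.065,.065,.042],[.065,.065,.042],[-.158,0,.036]])
            i=[2,3,0,1,4] if ord else [0,1,2,3,4]; 
            return np.r_[(proj(T,M[i])-oP).ravel(),(proj(S,M[[0,2,4]] if not ord else M[[2,0,4]]) -oPs).ravel()]
        k=least_squares(gg,[.417,.045,y0],loss='soft_l1');print(ord,k.cost,k.x.round(4),gg(k.x).reshape(-1,2).round(1).tolist())
E
```

```text
[ 0.5195 -0.288   0.2636 -0.1427] [[-1.3, -0.8], [-0.0, -0.0], [1.0, -0.6], [-1.4, -0.5], [-0.4, -1.7], [-0.1, 0.3], [-1.7, -0.5], [-1.5, 0.4], [-1.1, 1.1], [1.1, 0.9]]
0 147.99980444782327 [ 0.4278  0.0286 -1.5307] [[0.1, 35.5], [-1.0, 34.7], [1.6, -38.3], [-0.7, -40.4], [-0.2, -0.4], [-0.0, 1.8], [0.2, -0.5], [-0.4, 0.7]]
1 76.12365129635415 [ 0.4204  0.0287 -1.5794] [[0.8, -0.4], [-0.6, 0.7], [0.8, 0.1], [-1.4, -0.3], [-0.3, -0.4], [35.3, -1.6], [-37.6, 3.0], [-0.4, 0.6]]
```

```bash
cat >> h.py <<'E'
from scipy.spatial.transform import Rotation as Ro
def rows(start,targets):
    """start/targets: (x,y,z,yaw deg), tool down; prints tool-frame shifts in mm and rotvec"""
    R0=Ro.from_euler('xyz',[180,0,start[3]],degrees=True)
    for t in targets:
        d=R0.inv().apply(np.array(t[:3])-start[:3])*1000
        a=(R0.inv()*Ro.from_euler('xyz',[180,0,t[3]],degrees=True)).as_rotvec()
        print(t,'->',d.round(0).tolist(),a.round(3).tolist())
E
python3 - <<'E'
from h import *
from bench import imaging
T=imaging.camera('top');S=imaging.camera('side')
t=lambda P:(np.array(P)+.5)/3-.5+[180,130]
s=lambda P:(np.array(P)+.5)/4-.5+[215,180]
oP=t([[90,245],[205,246],[85,355],[203,360],[12,298]]);oS=s([[58,93],[203,86],[121,32]])
def g(v):
    M=frame(v[0],v[1],0,v[2],[[-.065,-.065,.042],[.065,-.065,.042],[-.065,.065,.042],[.065,.065,.042],[-.158,0,.036]])
    return np.r_[(proj(T,M[[2,3,0,1,4]])-oP).ravel(),(proj(S,M[[0,2,4]])-oS).ravel()]
k=least_squares(g,[.417,.045,-1.57],loss='soft_l1');print(k.cost,k.x.round(4),g(k.x).reshape(-1,2).round(1).tolist())
G=frame(k.x[0],k.x[1],0,k.x[2],[[-.12,0,0]])[0];print(G)
st=(.144,-.608,.177,13.34)
rows(st,[(.2,-.55,.3,13.34),(.44,-.3,.33,90),(G[0],G[1],.2,90)])
E
```

```text
3.474454929576039 [ 0.4214  0.0291 -1.5784] [[0.7, -0.6], [-0.7, 0.3], [0.7, -0.2], [-1.4, -0.6], [-0.4, -0.7], [-1.1, 1.2], [-0.6, 0.0], [-0.1, 0.6]]
[0.42230261 0.1490499  0.        ]
(0.2, -0.55, 0.3, 13.34) -> [68.0, -44.0, -123.0] [0.0, 0.0, 0.0]
(0.44, -0.3, 0.33, 90) -> [359.0, -231.0, -153.0] [0.0, 0.0, -1.338]
(np.float64(0.4223026128515486), np.float64(0.14904990385627084), 0.2, 90) -> [445.0, -672.0, -23.0] [0.0, 0.0, -1.338]
```

Emit:
servo_tool:
  motion:
    - {"grip": 1, "translation": [40, -25, -60], "angular": [0, 0, 0]}
    - {"grip": 1, "translation": [70, -45, -120], "angular": [0, 0, -0.1]}
    - {"grip": 1, "translation": [359, -231, -153], "angular": [0, 0, -1.338]}
    - {"grip": 1, "translation": [359, -231, -153], "angular": [0, 0, -1.338]}
    - {"grip": 1, "translation": [359, -231, -153], "angular": [0, 0, -1.338]}
    - {"grip": 1, "translation": [359, -231, -153], "angular": [0, 0, -1.338]}
    - {"grip": 1, "translation": [359, -231, -153], "angular": [0, 0, -1.338]}
    - {"grip": 1, "translation": [359, -231, -153], "angular": [0, 0, -1.338]}

```text
t: 2.2
eef_pos: [0.4417, -0.2986, 0.3301]
tcp_rot: [180.0, 0.0, 83.9]
force: [0.1, 0.3, -0.5]
gripper_width: 0.0912
grasp_force: 0.0
```

Emit:
servo_tool:
  motion:
    - {"grip": 1, "translation": [0, 0, 0], "angular": [0, 0, 0]}

```text
t: 2.33
eef_pos: [0.4421, -0.2984, 0.3301]
tcp_rot: [179.9, 0.0, 83.9]
force: [-0.5, 0.4, -0.7]
gripper_width: 0.0913
grasp_force: 0.0
```

Emit:
servo_tool:
  motion:
    - {"grip": 1, "translation": [446, -68, 150], "angular": [0, 0, -0.1]}
    - {"grip": 1, "translation": [446, -68, 150], "angular": [0, 0, -0.1]}
    - {"grip": 1, "translation": [446, -68, 150], "angular": [0, 0, -0.1]}
    - {"grip": 1, "translation": [446, -68, 150], "angular": [0, 0, -0.1]}
    - {"grip": 1, "translation": [446, -68, 150], "angular": [0, 0, -0.1]}
    - {"grip": 1, "translation": [446, -68, 150], "angular": [0, 0, -0.1]}
    - {"grip": 1, "translation": [446, -68, 150], "angular": [0, 0, -0.1]}
    - {"grip": 1, "translation": [446, -68, 150], "angular": [0, 0, -0.1]}

```text
t: 3.32
eef_pos: [0.4223, 0.1519, 0.1787]
tcp_rot: [-180.0, 0.0, 89.2]
force: [-0.3, -0.8, 0.0]
gripper_width: 0.091
grasp_force: 0.0
```

Emit:
servo_tool:
  motion:
    - {"grip": 1, "translation": [0, 0, 0], "angular": [0, 0, 0]}

```text
t: 3.45
eef_pos: [0.4222, 0.1515, 0.1787]
tcp_rot: [-179.9, 0.0, 89.3]
force: [-0.7, -0.5, 0.4]
gripper_width: 0.0912
grasp_force: 0.0
```

Emit:
servo_tool:
  motion:
    - {"grip": 0.2, "translation": [0, 0, 60], "angular": [0, 0, 0]}
    - {"grip": 0.2, "translation": [0, 0, 115], "angular": [0, 0, 0]}
    - {"grip": 0.2, "translation": [0, 0, 150], "angular": [0, 0, 0]}
    - {"grip": 0, "translation": [0, 0, 164], "angular": [0, 0, 0]}
    - {"grip": -0.3, "translation": [0, 0, 164], "angular": [0, 0, 0]}
    - {"grip": -1, "translation": [0, 0, 164], "angular": [0, 0, 0]}
    - {"grip": -1, "translation": [0, 0, 164], "angular": [0, 0, 0]}
    - {"grip": -1, "translation": [0, 0, 164], "angular": [0, 0, 0]}

```text
t: 4.45
eef_pos: [0.4233, 0.1503, 0.0161]
tcp_rot: [179.9, -0.0, 89.3]
force: [-0.2, -1.1, -1.1]
gripper_width: 0.0138
grasp_force: 0.0
```

Emit:
servo_tool:
  motion:
    - {"grip": -1, "translation": [0, 0, 0], "angular": [0, 0, 0]}
    - {"grip": -1, "translation": [0, 0, 0], "angular": [0, 0, 0]}
    - {"grip": -1, "translation": [0, 0, 0], "angular": [0, 0, 0]}

```text
t: 4.82
eef_pos: [0.4229, 0.1503, 0.0155]
tcp_rot: [-180.0, 0.0, 89.3]
force: [-1.2, 0.1, -0.2]
gripper_width: 0.0003
grasp_force: 0.0
```

Run:
```python
from h import *
from bench import imaging,monitor
T=imaging.camera('top');S=imaging.camera('side');print(monitor.get_state()['force'],monitor.get_state()['gripper_width'])
a=cv2.resize(T['pixels'][170:270,150:290],None,fx=4,fy=4,interpolation=3);b=cv2.resize(S['pixels'][130:270,190:290],None,fx=400/140,fy=400/140,interpolation=3)
cv2.imwrite('pics/c1.png',np.hstack([a[:,:500],b]))
print(a.shape,b.shape)
for n,M in(('tcp',[[.423,.150,.0155]]),):
    print((proj(T,M)-[150,170])*4,(proj(S,M)-[190,130])*400/140+[500,0])
```

```text
[-0.06240876  0.00912449  0.29018812] 0.00048010470833525506
(400, 560, 3) (400, 286, 3)
[[178.38086341 234.86524308]] [[659.65762651 196.26291959]]
```

View pics/c1.png

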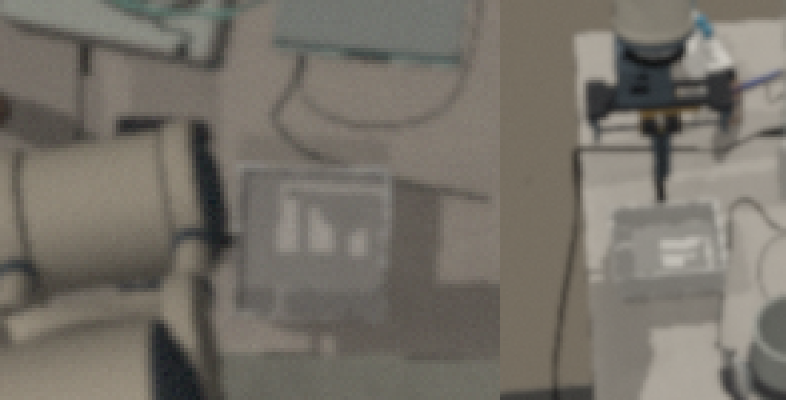

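Emit:
servo_tool:
  motion:
    - {"grip": -0.2, "translation": [0, 0, 0], "angular": [0, 0, 0]}
    - {"grip": -0.2, "translation": [0, 0, 0], "angular": [0, 0, 0]}
    - {"grip": 0, "translation": [0, 0, 0], "angular": [0, 0, 0]}
    - {"grip": 0.2, "translation": [0, 0, -50], "angular": [0, 0, 0]}
    - {"grip": 0.2, "translation": [0, 0, -100], "angular": [0, 0, 0]}
    - {"grip": 0.2, "translation": [0, 0, -160], "angular": [0, 0, 0]}
    - {"grip": 0.2, "translation": [0, 0, -200], "angular": [0, 0, 0]}

```text
t: 5.8
eef_pos: [0.4233, 0.1503, 0.2182]
tcp_rot: [179.9, -0.0, 89.3]
force: [1.1, 0.2, -0.3]
gripper_width: 0.0544
grasp_force: 0.0
```

Run:
```python
from h import *
from bench import imaging,monitor,nets
S=imaging.camera('side');T=imaging.camera('top');s=monitor.get_state();print(s['eef_pos'],s['tcp_rot'],s['gripper_width'])
for n in('pan_grip','pan_centre'):
  for p in(T,S): print(n,[(np.round(d['xyz'],3),round(d['score'],2)) for d in nets.look_for(n,p)[:2]])
b=cv2.resize(S['pixels'][140:270,205:285],None,fx=4.5,fy=4.5,interpolation=3)
a=cv2.resize(T['pixels'][180:270,170:260],None,fx=4.5,fy=4.5,interpolation=3)
c=np.zeros((585,a.shape[1]+b.shape[1],3),np.uint8);c[:,:b.shape[1]]=b;c[:a.shape[0],b.shape[1]:]=a
cv2.imwrite('pics/c2.png',cv2.convertScaleAbs(c,alpha=1.3));print(b.shape)
M=[[.4223,.149,.039],[.4214,.187,.039]]
print((proj(T,M)-[170,180])*4.5+[b.shape[1],0],(proj(S,M)-[205,140])*4.5)
```

```text
[0.42506485 0.15075464 0.21944544] [ 1.79606711e+02 -8.82267271e-02  8.92616243e+01] 0.05452693649236626
pan_grip [(array([0.417, 0.04 , 0.011]), 0.65), (array([ 0.453, -0.52 ,  0.02 ]), 0.35)]
pan_grip [(array([0.416, 0.05 , 0.016]), 0.78)]
pan_centre [(array([0.415, 0.041, 0.007]), 0.75)]
pan_centre [(array([0.418, 0.051, 0.017]), 0.9)]
(585, 360, 3)
[[467.83866035 218.99898207]
 [419.11369226 218.79206353]] [[181.83079671 242.15939166]
 [177.14411619 214.04369226]]
```

View pics/c2.png

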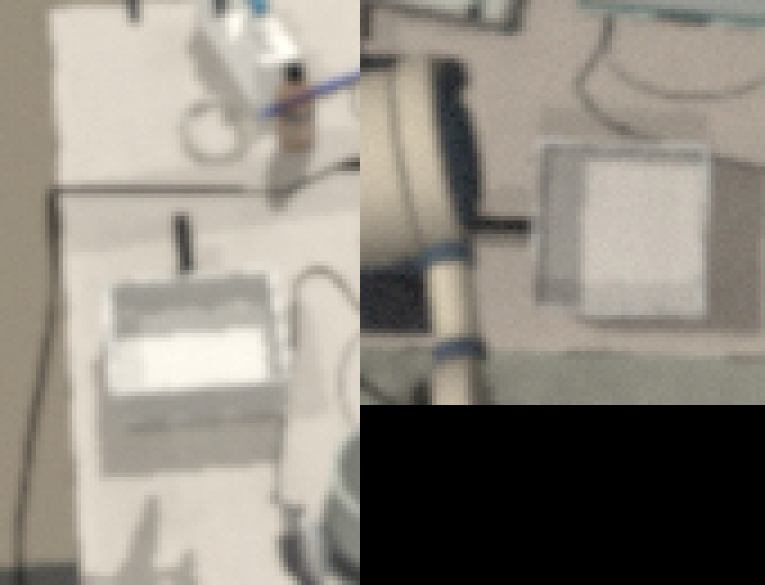

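Run:
```python
from h import *
from bench import imaging,monitor
S=imaging.camera('side');s=monitor.get_state();p=s['eef_pos'];print(p,s['joint_pos'])
im=cv2.resize(S['pixels'][40:240,180:320],None,fx=3,fy=3,interpolation=3)
w=(proj(S,[p,p+[0,0,.0788],p+[-.059,0,0],p+[.059,0,0]])-[180,40])*3;print(w)
for q in w: cv2.circle(im,tuple(int(v) for v in q),3,(0,0,255),1)
b=cv2.imread('pics/c1.png')[:,500:]
o=cv2.resize(b,None,fx=1.5,fy=1.5,interpolation=3)
for z in(.0155,.0155+.0788):
    q=(proj(S,[[.423,.150,z]])[0]-[190,130])*400/140*1.5;cv2.circle(o,tuple(int(v) for v in q),3,(0,0,255),1)
H=600;c=np.zeros((H,im.shape[1]+o.shape[1],3),np.uint8);c[:im.shape[0],:im.shape[1]]=im;c[:min(H,o.shape[0]),im.shape[1]:]=o[:H]
cv2.imwrite('pics/c3.png',cv2.convertScaleAbs(c[:,:800],alpha=1.5))
```

```text
[0.42214451 0.15009148 0.21432693] [1.19277610e+01 1.16015815e+01 9.74326658e+01 4.27887681e-04
 7.10979790e+01 1.26757631e+01]
[[188.75504471 338.81807523]
 [185.21227869 278.45016349]
 [136.66064332 342.80240018]
 [240.5459113  334.90233555]]
```

View pics/c3.png

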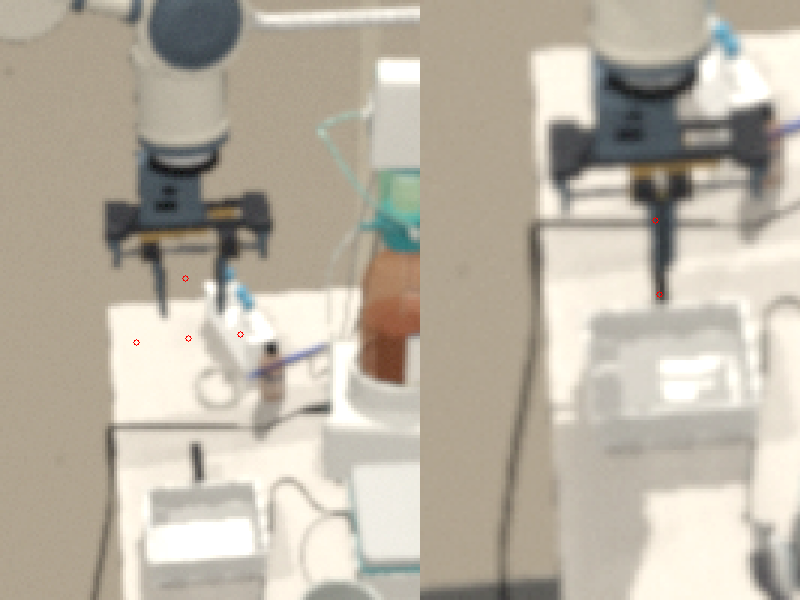

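The side view shows the fingertips about 24 px (≈30 mm) above the TCP projected from the reported pose: left panel tips are at (163,317) and (222,313), projection at (189,339). The pan is unmoved and the fingers closed just above the handle. So the real tip is about 30 mm higher than reported, and I'll allow for that.

Emit:
servo_tool:
  motion:
    - {"grip": 0.2, "translation": [0, 0, 60], "angular": [0, 0, 0]}
    - {"grip": 0.2, "translation": [0, 0, 120], "angular": [0, 0, 0]}
    - {"grip": 0.2, "translation": [0, 0, 175], "angular": [0, 0, 0]}
    - {"grip": 0.2, "translation": [0, 0, 205], "angular": [0, 0, 0]}
    - {"grip": 0.2, "translation": [0, 0, 220], "angular": [0, 0, 0]}
    - {"grip": 0.2, "translation": [0, 0, 226], "angular": [0, 0, 0]}
    - {"grip": 0.2, "translation": [0, 0, 226], "angular": [0, 0, 0]}

```text
t: 7.02
eef_pos: [0.4225, 0.1502, -0.0108]
tcp_rot: [-179.9, 0.0, 89.3]
force: [1.1, 0.2, 0.5]
gripper_width: 0.0547
grasp_force: 0.0
```

Emit:
servo_tool:
  motion:
    - {"grip": -0.4, "translation": [0, 0, 0], "angular": [0, 0, 0]}
    - {"grip": -0.4, "translation": [0, 0, 0], "angular": [0, 0, 0]}
    - {"grip": -1, "translation": [0, 0, 0], "angular": [0, 0, 0]}
    - {"grip": -1, "translation": [0, 0, 0], "angular": [0, 0, 0]}
    - {"grip": -1, "translation": [0, 0, 0], "angular": [0, 0, 0]}

```text
t: 7.65
eef_pos: [0.4228, 0.1503, -0.0104]
tcp_rot: [-180.0, 0.0, 89.3]
force: [-0.3, 0.3, 2.6]
gripper_width: 0.0138
grasp_force: 30.0
```

Emit:
servo_tool:
  motion:
    - {"grip": -1, "translation": [0, 0, -7], "angular": [0, 0, 0]}
    - {"grip": -1, "translation": [-30, 6, -7], "angular": [0, 0, -0.08]}
    - {"grip": -1, "translation": [-70, 14, -7], "angular": [0, 0, -0.16]}
    - {"grip": -1, "translation": [-110, 22, -7], "angular": [0, 0, -0.24]}
    - {"grip": -1, "translation": [-150, 30, -7], "angular": [0, 0, -0.264]}
    - {"grip": -1, "translation": [-185, 38, -7], "angular": [0, 0, -0.264]}
    - {"grip": -1, "translation": [-215, 44, -7], "angular": [0, 0, -0.264]}
    - {"grip": -1, "translation": [-230, 48, -7], "angular": [0, 0, -0.264]}

```text
t: 8.65
eef_pos: [0.4683, -0.0817, -0.0032]
tcp_rot: [180.0, 0.0, 104.3]
force: [-0.7, -0.2, -1.7]
gripper_width: 0.0135
grasp_force: 30.0
```

Run:
```python
from h import *
from bench import imaging,monitor
S=imaging.camera('side');T=imaging.camera('top');s=monitor.get_state();print(s['eef_pos'],s['tcp_rot'],s['force'],s['gripper_width'])
a=cv2.resize(T['pixels'][150:260,250:370],None,fx=3.5,fy=3.5,interpolation=3)
b=cv2.resize(S['pixels'][150:310,215:315],None,fx=3.5,fy=3.5,interpolation=3)
def draw(im,p,off,M):
    for q in (proj(p,M)-off)*3.5: cv2.circle(im,tuple(int(v) for v in q),3,(0,0,255),1)
M=frame(.497,-.197,0,-1.307,[[i*.065,j*.065,.049] for i in(1,-1) for j in(1,-1)])
draw(a,T,[250,150],M);draw(b,S,[215,150],M)
c=np.zeros((560,a.shape[1]+b.shape[1],3),np.uint8);c[:a.shape[0],:a.shape[1]]=a;c[:,a.shape[1]:]=b
cv2.imwrite('pics/c4.png',cv2.convertScaleAbs(c,alpha=1.4));print(a.shape)
```

```text
[ 0.46849637 -0.08128305 -0.00327345] [1.79963967e+02 2.17798494e-02 1.04296918e+02] [-0.93153267 -0.07700502 -1.88640646] 0.013981581000581417
(385, 420, 3)
```

View pics/c4.png

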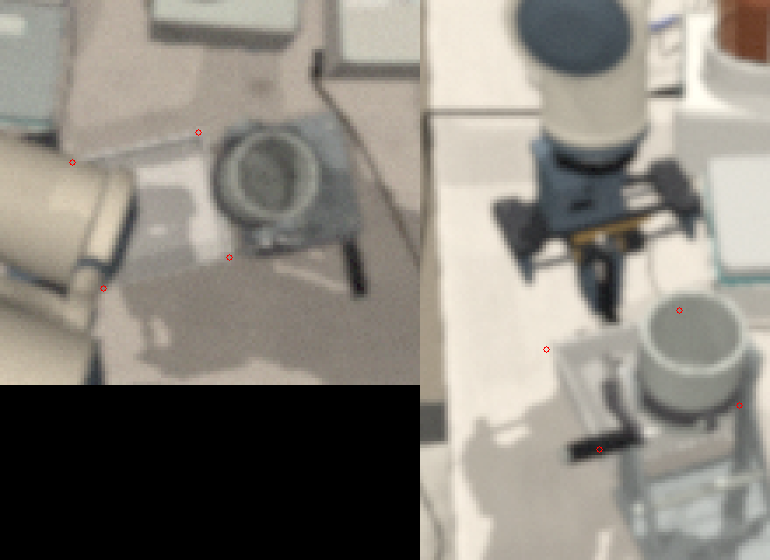

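Emit:
servo_tool:
  motion:
    - {"grip": -1, "translation": [-4, 0, 0], "angular": [0, 0, -0.01]}
    - {"grip": -1, "translation": [-7, 0, 2], "angular": [0, 0, -0.01]}
    - {"grip": -1, "translation": [-7, 0, 5], "angular": [0, 0, -0.01]}
    - {"grip": -1, "translation": [-7, 0, 7], "angular": [0, 0, -0.01]}
    - {"grip": -1, "translation": [-7, 0, 7], "angular": [0, 0, -0.01]}
    - {"grip": -0.2, "translation": [-7, 0, 7], "angular": [0, 0, -0.01]}
    - {"grip": 0, "translation": [-7, 0, 7], "angular": [0, 0, -0.01]}
    - {"grip": 0, "translation": [-7, 0, 7], "angular": [0, 0, -0.01]}

```text
t: 9.75
eef_pos: [0.4697, -0.0871, -0.0105]
tcp_rot: [180.0, 0.0, 105.0]
force: [0.4, 0.2, 0.1]
gripper_width: 0.0409
grasp_force: 0.0
```

Emit:
servo_tool:
  motion:
    - {"grip": 0, "translation": [0, 0, -60], "angular": [0, 0, 0]}
    - {"grip": 0, "translation": [0, 0, -120], "angular": [0, 0, 0]}
    - {"grip": 0, "translation": [-30, -60, -180], "angular": [0, 0, 0.15]}
    - {"grip": 0, "translation": [-60, -110, -240], "angular": [0, 0, 0.3]}
    - {"grip": 0, "translation": [-80, -120, -290], "angular": [0, 0, 0.45]}
    - {"grip": 0, "translation": [-80, -120, -300], "angular": [0, 0, 0.6]}
    - {"grip": 0, "translation": [-80, -120, -300], "angular": [0, 0, 0.75]}

```text
t: 10.62
eef_pos: [0.375, -0.1974, 0.2925]
tcp_rot: [179.7, 0.1, 61.6]
force: [1.2, 0.4, -0.6]
gripper_width: 0.0453
grasp_force: 0.0
```

Run:
```python
from h import *
from bench import imaging,monitor
S=imaging.camera('side');T=imaging.camera('top');s=monitor.get_state();print(s['t'],s['eef_pos'],s['tcp_rot'],s['force'],s['gripper_width'])
a=cv2.resize(T['pixels'][150:250,240:370],None,fx=3.5,fy=3.5,interpolation=3)
b=cv2.resize(S['pixels'][175:325,220:315],None,fx=3.5,fy=3.5,interpolation=3)
def draw(im,p,off,M,col):
    for q in (proj(p,M)-off)*3.5: cv2.circle(im,tuple(int(v) for v in q),3,col,1)
M=frame(.497,-.204,0,-1.307,[[i*.065,j*.065,.042] for i in(1,-1) for j in(1,-1)])
q=-.143;G=frame(.5195,-.288,.14,.2636,[grip(q,-.073),grip(q,-.126),[0,.06*np.sin(q),.06*np.cos(q)],[-.07,0,.028],[.064,.012,-.13],[-.064,.012,-.13]])
for m,c in((M,(0,0,255)),(G,(0,255,0))): draw(a,T,[240,150],m,c);draw(b,S,[220,175],m,c)
c=np.zeros((525,a.shape[1]+b.shape[1],3),np.uint8);c[:a.shape[0],:a.shape[1]]=a;c[:,a.shape[1]:]=b
cv2.imwrite('pics/c5.png',cv2.convertScaleAbs(c,alpha=1.4));print(a.shape)
```

```text
10.725 [ 0.37429643 -0.19570965  0.28998854] [1.79931236e+02 6.99729584e-03 6.17990177e+01] [-0.00687288  0.08804853 -0.48199935] 0.045393662788392325
(350, 455, 3)
```

View pics/c5.png

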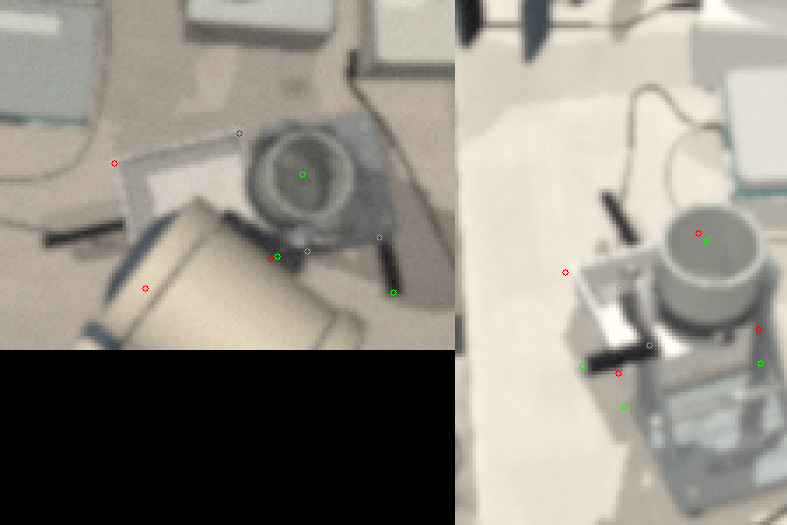

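The pan sits within about 5 mm of plan: far rim corners at (120,163) and (240,136), handle free. The sleeve runs (383,243)-(396,292), matching the fitted stand pose. Next is the crank.

Emit:
servo_tool:
  motion:
    - {"grip": 0.1, "translation": [-30, 30, 0], "angular": [0, 0, 0.18]}
    - {"grip": 0.1, "translation": [-80, 80, 0], "angular": [0, 0, 0.36]}
    - {"grip": 0.1, "translation": [-137, 138, 20], "angular": [0, 0, 0.54]}
    - {"grip": 0.1, "translation": [-137, 138, 41], "angular": [0, 0, 0.7]}
    - {"grip": 0.1, "translation": [-137, 138, 41], "angular": [0, 0, 0.813]}
    - {"grip": 0.1, "translation": [-137, 138, 41], "angular": [0, 0, 0.813]}
    - {"grip": 0.1, "translation": [-137, 138, 41], "angular": [0, 0, 0.813]}

```text
t: 11.6
eef_pos: [0.4319, -0.3807, 0.2485]
tcp_rot: [-180.0, 0.0, 15.7]
force: [-0.3, -0.1, -0.2]
gripper_width: 0.0499
grasp_force: 0.0
```

Run:
```python
from h import *
from bench import imaging,monitor
for i in range(5):
    T=imaging.camera('side');s=monitor.get_state();print(s['eef_pos'].round(4),s['tcp_rot'].round(1))
cv2.imwrite('pics/hov_side.png',T['pixels'])
p=(.431,-.3825,.25);print(proj(T,[p,(p[0],p[1],p[2]+.031)]))
```

```text
[ 0.432  -0.3807  0.2488] [180.   -0.   15.6]
[ 0.432  -0.3808  0.2489] [180.   -0.   15.6]
[ 0.432  -0.3808  0.2489] [180.   -0.   15.5]
[ 0.432  -0.3809  0.2488] [180.   -0.   15.5]
[ 0.432  -0.381   0.2488] [180.   -0.   15.5]
[[261.48596172 256.60470894]
 [261.15180918 247.71100665]]
```

Emit:
servo_tool:
  motion:
    - {"grip": 0.1, "translation": [0, 1, 50], "angular": [0, 0, 0]}
    - {"grip": 0.1, "translation": [0, 1, 95], "angular": [0, 0, 0]}
    - {"grip": 0.1, "translation": [0, 1, 120], "angular": [0, 0, 0]}
    - {"grip": 0.1, "translation": [0, 1, 130], "angular": [0, 0, 0]}
    - {"grip": 0.1, "translation": [0, 1, 130], "angular": [0, 0, 0]}
    - {"grip": -0.4, "translation": [0, 1, 130], "angular": [0, 0, 0]}
    - {"grip": -0.4, "translation": [0, 1, 130], "angular": [0, 0, 0]}
    - {"grip": -0.4, "translation": [0, 1, 130], "angular": [0, 0, 0]}

```text
t: 12.85
eef_pos: [0.4323, -0.3823, 0.1191]
tcp_rot: [180.0, -0.0, 15.4]
force: [-0.6, -1.1, -0.1]
gripper_width: 0.0276
grasp_force: 0.0
```

Emit:
servo_tool:
  motion:
    - {"grip": -1, "translation": [0, 0, 0], "angular": [0, 0, 0]}
    - {"grip": -1, "translation": [0, 0, 0], "angular": [0, 0, 0]}
    - {"grip": -1, "translation": [0, 0, 0], "angular": [0, 0, 0]}

```text
t: 13.22
eef_pos: [0.4321, -0.382, 0.1185]
tcp_rot: [-180.0, -0.0, 15.4]
force: [-0.2, 1.4, 1.2]
gripper_width: 0.015
grasp_force: 29.9
```

Run:
```python
import cv2
g=cv2.cvtColor(cv2.imread('pics/hov_side.png'),6)
print('cols',list(range(244,284,2)))
for r in range(226,266,2): print(r,' '.join('%3d'%v for v in g[r,244:284:2]))
```

```text
cols [244, 246, 248, 250, 252, 254, 256, 258, 260, 262, 264, 266, 268, 270, 272, 274, 276, 278, 280, 282]
226 164 165 165 127  49  33  34  33  33  33  36  34  35  30  40  54  56  58  58  59
228 164 164 167 134  52  32  34  32  36  31  32  34  32  31  35  46  56  58  58  61
230 165 165 166 140  59  30  37  31  34  43  37  34  38  35  34  39  52  48  44  36
232 165 165 166 150  68  46  58  35  38  40  39  41  50  38  33  33  31  31  35  38
234 166 165 166 153  78  55  70  43  34  37  35  30  34  28  34  37  43  47  50  54
236 164 164 167 154  85  42  52  46  32  34  30  33  41  44  51  52  55  57  59  55
238 165 166 165 160 108  53  69  70  48  41  45  51  55  55  57  56  56  54  57  57
240 164 163 164 163 150 141 148 119  60  56  56  58  57  56  56  57  59  68  67  69
242 164 165 166 166 165 164 164 127  63  56  58  56  58  56  54  72 111 133 107  90
244 163 164 166 165 166 165 163 130  64  52  57  56  56  55  58 103 148 150 121  93
246 164 166 165 166 166 165 165 151  91  55  56  55  54  53  56  90 126 135 128  96
248 162 165 164 164 165 165 165 165 117  58  55  56  53  53  56  82 114 117 134 106
250 161 163 163 164 166 169 157 154 110  57  55  56  55  55  57  89 111 100 125 129
252 162 164 162 164 165 168 134 121  93  60  55  59  65  64  80 120 109  91 100 128
254 160 162 160 163 162 155 144 120 101  79  90  96 101  95 123 134 114  94  97 106
256 159 161 162 166 164 145 155 128 119 119 128 131 113 104 143 137 104  89  99 101
258 161 163 165 165 165 144 145 142 124 135 142 132  98  89 122 135 102  82  97 102
260 164 166 165 166 166 150 129 154 134 131 143 114  71  71 107 131 108  78  91 102
262 167 166 166 166 164 148 123 141 153 145 167 151  79  66  98 128 108  75  73  97
264 166 167 167 166 159 133 122 126 161 175 181 175  96  60  92 120 109  70  51  72
```

Emit:
servo_tool:
  motion:
    - {"grip": 0.1, "translation": [0, 0, 0], "angular": [0, 0, 0]}
    - {"grip": 0.1, "translation": [0, 0, 0], "angular": [0, 0, 0]}
    - {"grip": 0.1, "translation": [0, 0, 6], "angular": [0, 0, 0]}
    - {"grip": 0.1, "translation": [0, 0, 12], "angular": [0, 0, 0]}
    - {"grip": -0.5, "translation": [0, 0, 12], "angular": [0, 0, 0]}
    - {"grip": -1, "translation": [0, 0, 12], "angular": [0, 0, 0]}
    - {"grip": -1, "translation": [0, 0, 12], "angular": [0, 0, 0]}
    - {"grip": -1, "translation": [0, 0, 12], "angular": [0, 0, 0]}

```text
t: 14.22
eef_pos: [0.4321, -0.382, 0.1066]
tcp_rot: [-180.0, -0.0, 15.4]
force: [0.2, -0.9, -1.0]
gripper_width: 0.0149
grasp_force: 29.9
```

Emit:
servo_tool:
  motion:
    - {"grip": -1, "translation": [0, 0, 0], "angular": [0, 0, 0]}
    - {"grip": -1, "translation": [0, 0, 0], "angular": [0, 0, 0]}

```text
t: 14.48
eef_pos: [0.4321, -0.382, 0.1065]
tcp_rot: [-180.0, -0.0, 15.4]
force: [0.9, 2.8, 0.3]
gripper_width: 0.0156
grasp_force: 29.9
```

Run:
```python
from h import *
from bench import imaging,monitor,nets
w=[]
for i in range(4):
    S=imaging.camera('side');s=monitor.get_state();w.append(np.r_[s['eef_pos'],s['force'],s['gripper_width']])
print(np.mean(w,0).round(4))
T=imaging.camera('top')
for n in('jar_mouth','crank_grip'):
  for p in(T,S): print(n,[(np.round(d['xyz'],3),round(d['score'],2)) for d in nets.look_for(n,p)[:1]])
```

```text
[ 0.4321 -0.382   0.1065  0.0365  2.0501  0.6177  0.0154]
jar_mouth [(array([ 0.517, -0.294,  0.156]), 0.73)]
jar_mouth [(array([ 0.524, -0.284,  0.171]), 0.9)]
crank_grip []
crank_grip []
```

```bash
python3 -c "
import numpy as np
q=np.round(np.r_[np.arange(-.136,2.3,.1219),2.33],3)
y=-75*np.sin(q-1);z=-75*np.cos(q-1)
for k in range(0,len(q)-1,8):
  print([(q[i],round(y[i]-y[k],1),round(z[i]-z[k],1)) for i in range(k+1,min(k+9,len(q)))])"
```

```text
[(np.float64(-0.014), np.float64(-4.4), np.float64(-8.0)), (np.float64(0.108), np.float64(-9.6), np.float64(-15.5)), (np.float64(0.23), np.float64(-15.8), np.float64(-22.3)), (np.float64(0.352), np.float64(-22.8), np.float64(-28.2)), (np.float64(0.473), np.float64(-30.3), np.float64(-33.2)), (np.float64(0.595), np.float64(-38.5), np.float64(-37.3)), (np.float64(0.717), np.float64(-47.1), np.float64(-40.4)), (np.float64(0.839), np.float64(-56.0), np.float64(-42.4))]
[(np.float64(0.961), np.float64(-9.1), np.float64(-0.9)), (np.float64(1.083), np.float64(-18.2), np.float64(-0.7)), (np.float64(1.205), np.float64(-27.3), np.float64(0.6)), (np.float64(1.327), np.float64(-36.1), np.float64(3.0)), (np.float64(1.449), np.float64(-44.6), np.float64(6.5)), (np.float64(1.571), np.float64(-52.6), np.float64(10.9)), (np.float64(1.692), np.float64(-59.9), np.float64(16.3)), (np.float64(1.814), np.float64(-66.6), np.float64(22.5))]
[(np.float64(1.936), np.float64(-5.9), np.float64(7.0)), (np.float64(2.058), np.float64(-10.8), np.float64(14.7)), (np.float64(2.18), np.float64(-14.8), np.float64(22.9)), (np.float64(2.33), np.float64(-18.3), np.float64(33.6))]
```

Emit:
servo_tool:
  motion:
    - {"grip": -1, "translation": [0, -4.4, -8], "angular": [0, 0, 0]}
    - {"grip": -1, "translation": [0, -9.6, -15.5], "angular": [0, 0, 0]}
    - {"grip": -1, "translation": [0, -15.8, -22.3], "angular": [0, 0, 0]}
    - {"grip": -1, "translation": [0, -22.8, -28.2], "angular": [0, 0, 0]}
    - {"grip": -1, "translation": [0, -30.3, -33.2], "angular": [0, 0, 0]}
    - {"grip": -1, "translation": [0, -38.5, -37.3], "angular": [0, 0, 0]}
    - {"grip": -1, "translation": [0, -47.1, -40.4], "angular": [0, 0, 0]}
    - {"grip": -1, "translation": [0, -56, -42.4], "angular": [0, 0, 0]}

```text
t: 15.92
eef_pos: [0.4197, -0.3299, 0.1516]
tcp_rot: [179.6, -0.2, 15.4]
force: [9.3, -5.3, 16.7]
gripper_width: 0.0154
grasp_force: 29.9
```

```bash
cat > st.py <<'E'
from h import *
from bench import imaging,monitor,nets
w=[]
for i in range(4):
    S=imaging.camera('side');s=monitor.get_state();w.append(np.r_[s['eef_pos'],s['force'],s['gripper_width']])
print(s['t'],np.mean(w,0).round(4),s['wrist_torque'].round(2))
T=imaging.camera('top')
for n in('jar_mouth','crank_grip'):
  for p in(T,S): print(n,[(np.round(d['xyz'],3),round(d['score'],2)) for d in nets.look_for(n,p)[:1]])
E
python3 st.py
```

```text
16.125 [ 4.19500e-01 -3.29100e-01  1.51700e-01  7.88400e+00 -1.05940e+00
  1.99077e+01  1.54000e-02] [-0.07 -1.3  -0.43]
jar_mouth [(array([ 0.52, -0.27,  0.16]), 0.85)]
jar_mouth [(array([ 0.514, -0.304,  0.172]), 0.68)]
crank_grip []
crank_grip []
```

Emit:
servo_tool:
  motion:
    - {"grip": -1, "translation": [0, 0, -3], "angular": [0, 0, 0]}
    - {"grip": -1, "translation": [0, 0, -3], "angular": [0, 0, 0]}

```text
t: 16.62
eef_pos: [0.4188, -0.3271, 0.1524]
tcp_rot: [180.0, -0.2, 15.4]
force: [16.4, 5.7, -6.3]
gripper_width: 0.0152
grasp_force: 29.9
```

```bash
python3 st.py; python3 -c "
import numpy as np
q=np.round(np.linspace(.8,2.33,17),3)
y=-75*np.sin(q-1);z=-75*np.cos(q-1)
for k in range(0,len(q)-1,8):
  print([(float(q[i]),float(round(y[i]-y[k],1)),float(round(z[i]-z[k],1))) for i in range(k+1,min(k+9,len(q)))])"
```

```text
16.825 [ 4.18800e-01 -3.27100e-01  1.52400e-01  1.63529e+01  6.26310e+00
 -6.05520e+00  1.54000e-02] [ 1.07 -2.66 -0.4 ]
jar_mouth [(array([ 0.524, -0.269,  0.161]), 0.97)]
jar_mouth [(array([ 0.515, -0.305,  0.171]), 0.78)]
crank_grip []
crank_grip [(array([ 0.52 , -0.311,  0.168]), 0.68)]
[(0.896, -7.1, -1.1), (0.991, -14.2, -1.5), (1.087, -21.4, -1.2), (1.182, -28.5, -0.3), (1.278, -35.5, 1.4), (1.374, -42.3, 3.7), (1.469, -48.8, 6.6), (1.565, -55.1, 10.2)]
[(1.661, -5.9, 4.1), (1.756, -11.3, 8.8), (1.852, -16.3, 14.0), (1.948, -20.8, 19.6), (2.043, -24.6, 25.6), (2.139, -28.0, 32.0), (2.234, -30.6, 38.6), (2.33, -32.7, 45.5)]
```

Emit:
servo_tool:
  motion:
    - {"grip": -1, "translation": [2, -7.1, -0.6], "angular": [0, 0, 0]}
    - {"grip": -1, "translation": [2.4, -14.2, -1], "angular": [0, 0, 0]}
    - {"grip": -1, "translation": [2.7, -21.4, -0.7], "angular": [0, 0, 0]}
    - {"grip": -1, "translation": [3, -28.5, 0.2], "angular": [0, 0, 0]}
    - {"grip": -1, "translation": [3.3, -35.5, 1.9], "angular": [0, 0, 0]}
    - {"grip": -1, "translation": [3.5, -42.3, 4.2], "angular": [0, 0, 0]}
    - {"grip": -1, "translation": [3.7, -48.8, 7.1], "angular": [0, 0, 0]}
    - {"grip": -1, "translation": [4, -55.1, 10.7], "angular": [0, 0, 0]}

```text
t: 18.08
eef_pos: [0.4061, -0.2735, 0.1408]
tcp_rot: [-180.0, 0.0, 15.4]
force: [-3.5, -5.7, -2.8]
gripper_width: 0.0155
grasp_force: 29.9
```

```bash
python3 st.py
```

```text
18.275 [ 0.406  -0.2731  0.1406 -1.6804 -1.8391 -4.5025  0.0155] [-0.21  0.51 -0.42]
jar_mouth [(array([ 0.531, -0.265,  0.171]), 0.85)]
jar_mouth []
crank_grip []
crank_grip []
```

Emit:
servo_tool:
  motion:
    - {"grip": -1, "translation": [0.2, -5.9, 4.1], "angular": [0, 0, 0]}
    - {"grip": -1, "translation": [0.4, -11.3, 8.8], "angular": [0, 0, 0]}
    - {"grip": -1, "translation": [0.6, -16.3, 14], "angular": [0, 0, 0]}
    - {"grip": -1, "translation": [0.8, -20.8, 19.6], "angular": [0, 0, 0]}
    - {"grip": -1, "translation": [0.9, -24.6, 25.6], "angular": [0, 0, 0]}
    - {"grip": -1, "translation": [1, -28, 32], "angular": [0, 0, 0]}
    - {"grip": -1, "translation": [1, -30.6, 38.6], "angular": [0, 0, 0]}
    - {"grip": -1, "translation": [1, -32.2, 44], "angular": [0, 0, 0]}

```text
t: 19.52
eef_pos: [0.3991, -0.2436, 0.0973]
tcp_rot: [179.9, 0.0, 15.4]
force: [-6.1, -8.9, -0.4]
gripper_width: 0.015
grasp_force: 29.9
```

```bash
cat >> st.py <<'E'
for n in('piece_0_c','pan_centre'):
  for p in(T,S): print(n,[(np.round(d['xyz'],3).tolist(),round(d['score'],2)) for d in nets.look_for(n,p)[:8]])
E
python3 st.py
```

```text
19.725 [ 0.399  -0.2435  0.0971 -6.0176 -8.6116 -4.5219  0.0154] [-1.47  1.   -0.46]
jar_mouth []
jar_mouth [(array([ 0.507, -0.307,  0.158]), 0.83)]
crank_grip []
crank_grip []
piece_0_c []
piece_0_c []
pan_centre [([0.511, -0.164, 0.009], 0.74), ([0.451, -0.521, 0.017], 0.42)]
pan_centre []
```

Emit:
servo_tool:
  motion:
    - {"grip": -1, "translation": [0, 0.5, 2], "angular": [0, 0, 0]}
    - {"grip": -1, "translation": [0, 0.5, 2], "angular": [0, 0, 0]}
    - {"grip": -1, "translation": [0, 0.5, 2], "angular": [0, 0, 0]}
    - {"grip": -1, "translation": [0, 0.5, 2], "angular": [0, 0, 0]}
    - {"grip": -1, "translation": [0, 0.5, 2], "angular": [0, 0, 0]}
    - {"grip": -1, "translation": [0, 0.5, 2], "angular": [0, 0, 0]}
    - {"grip": -1, "translation": [0, 0.5, 2], "angular": [0, 0, 0]}
    - {"grip": -1, "translation": [0, 0.5, 2], "angular": [0, 0, 0]}

```text
t: 21.18
eef_pos: [0.3988, -0.2432, 0.0952]
tcp_rot: [-180.0, 0.0, 15.4]
force: [-6.0, -1.4, -2.3]
gripper_width: 0.0156
grasp_force: 29.9
```

```bash
python3 st.py
python3 - <<'E'
from h import *
from bench import imaging
S=imaging.camera('side');T=imaging.camera('top')
a=cv2.resize(T['pixels'][160:240,250:360],None,fx=4,fy=4,interpolation=3)
b=cv2.resize(S['pixels'][190:320,225:310],None,fx=4,fy=4,interpolation=3)
c=np.zeros((520,a.shape[1]+b.shape[1],3),np.uint8);c[:a.shape[0],:a.shape[1]]=a;c[:,a.shape[1]:]=b
cv2.imwrite('pics/c6.png',cv2.convertScaleAbs(c,alpha=1.4))
E
```

```text
21.375 [ 0.3988 -0.2432  0.0952 -5.1395 -2.6323 -2.5842  0.0154] [-0.39  0.86 -0.45]
jar_mouth [(array([ 0.523, -0.283,  0.163]), 0.65)]
jar_mouth [(array([ 0.508, -0.306,  0.16 ]), 0.57)]
crank_grip []
crank_grip []
piece_0_c []
piece_0_c []
pan_centre [([0.512, -0.166, 0.009], 0.68)]
pan_centre [([0.461, -0.225, 0.024], 0.94)]
```

Emit:
servo_tool:
  motion:
    - {"grip": -1, "translation": [0, 1.6, -7.4], "angular": [0, 0, 0]}
    - {"grip": -1, "translation": [0, 3.7, -14], "angular": [0, 0, 0]}
    - {"grip": -1, "translation": [-0.1, 7.1, -20.4], "angular": [0, 0, 0]}
    - {"grip": -1, "translation": [-0.2, 10.9, -26.4], "angular": [0, 0, 0]}
    - {"grip": -1, "translation": [-0.4, 15.4, -32], "angular": [0, 0, 0]}
    - {"grip": -1, "translation": [-0.6, 20.4, -37.2], "angular": [0, 0, 0]}
    - {"grip": -1, "translation": [-0.8, 25.8, -41.9], "angular": [0, 0, 0]}
    - {"grip": -1, "translation": [-1, 31.7, -46], "angular": [0, 0, 0]}

```text
t: 22.92
eef_pos: [0.4063, -0.2743, 0.1414]
tcp_rot: [-180.0, 0.0, 15.4]
force: [-3.7, -2.5, -8.8]
gripper_width: 0.0155
grasp_force: 29.9
```

```bash
python3 st.py
```

```text
23.125 [ 0.4065 -0.2748  0.1417 -5.9995 -5.1045 -2.2849  0.0154] [-0.93  0.99 -0.49]
jar_mouth [(array([ 0.53 , -0.263,  0.17 ]), 0.88)]
jar_mouth [(array([ 0.508, -0.3  ,  0.167]), 0.91)]
crank_grip []
crank_grip []
piece_0_c []
piece_0_c []
pan_centre [([0.497, -0.174, 0.008], 0.98), ([0.6, -0.49, 0.022], 0.33)]
pan_centre [([0.455, -0.222, 0.022], 0.91)]
```

Emit:
servo_tool:
  motion:
    - {"grip": -1, "translation": [-0.3, 6.3, -3.6], "angular": [0, 0, 0]}
    - {"grip": -1, "translation": [-0.5, 12.8, -6.5], "angular": [0, 0, 0]}
    - {"grip": -1, "translation": [-0.7, 19.6, -8.8], "angular": [0, 0, 0]}
    - {"grip": -1, "translation": [-1, 26.6, -10.5], "angular": [0, 0, 0]}
    - {"grip": -1, "translation": [-1.3, 33.7, -11.4], "angular": [0, 0, 0]}
    - {"grip": -1, "translation": [-1.6, 40.9, -11.7], "angular": [0, 0, 0]}
    - {"grip": -1, "translation": [-1.8, 48, -11.3], "angular": [0, 0, 0]}
    - {"grip": -1, "translation": [-2, 55.1, -10.2], "angular": [0, 0, 0]}

```text
t: 24.58
eef_pos: [0.4193, -0.3283, 0.1521]
tcp_rot: [180.0, -0.0, 15.4]
force: [-6.3, 0.6, 2.6]
gripper_width: 0.0159
grasp_force: 29.9
```

```bash
python3 st.py; python3 -c "
import numpy as np
q=np.round(np.linspace(.8,0,9),3)
y=-75*np.sin(q-1);z=-75*np.cos(q-1)
print([(float(q[i]),float(round(y[i]-y[0],1)),float(round(z[i]-z[0],1))) for i in range(1,9)])"
```

```text
24.775 [ 0.4195 -0.3289  0.152  -5.2919 -3.7708  1.5184  0.0153] [-0.61  0.85 -0.45]
jar_mouth [(array([ 0.524, -0.269,  0.159]), 0.87)]
jar_mouth [(array([ 0.516, -0.304,  0.17 ]), 0.69)]
crank_grip [(array([ 0.534, -0.28 ,  0.151]), 0.21)]
crank_grip []
piece_0_c []
piece_0_c []
pan_centre [([0.485, -0.181, 0.012], 0.95)]
pan_centre [([0.486, -0.253, 0.022], 0.98)]
[(0.7, 7.3, 1.9), (0.6, 14.3, 4.4), (0.5, 21.1, 7.7), (0.4, 27.4, 11.6), (0.3, 33.4, 16.1), (0.2, 38.9, 21.3), (0.1, 43.8, 26.9), (0.0, 48.2, 33.0)]
```

Run:
```python
from h import *
P=np.array([[.4321,-.382,.1065],[.4060,-.2731,.1406],[.3988,-.2432,.0952],[.4195,-.3289,.152],[.4065,-.2748,.1417],[.399,-.2435,.0971]])
for yaw in(13.5,15.1):
    a=np.radians(yaw);u=-P[:,0]*np.sin(a)+P[:,1]*np.cos(a);z=P[:,2]
    r=least_squares(lambda c:np.hypot(u-c[0],z-c[1])-.075,[u.mean(),.08])
    q=1+np.arctan2(u-r.x[0],z-r.x[1]);print(yaw,r.x,r.fun.round(4),q.round(3))
    c=r.x;q0=q[3];print('to 0:',-75*np.sin(-1)-(-75*np.sin(q0-1)),-75*np.cos(1)+75*np.cos(q0-1), 'target',c[0]-.075*np.sin(1),c[1]+.075*np.cos(1))
```

```text
13.5 [-0.40265347  0.07860451] [ 0.      0.0001 -0.0001 -0.0001  0.      0.0001] [-0.19   1.599  2.347  0.797  1.571  2.322]
to 0: 48.007010321695574 32.940854882515765 target -0.4657637955188044 0.119127184856689
15.1 [-0.41174862  0.07859213] [ 0.      0.0001 -0.0001 -0.0001  0.      0.    ] [-0.19   1.599  2.347  0.797  1.571  2.322]
to 0: 48.021322606597934 32.943795881774236 target -0.47485894831644315 0.11911480608937314
```

Emit:
servo_tool:
  motion:
    - {"grip": -1, "translation": [-0.3, 7.3, 1.9], "angular": [0, 0, 0]}
    - {"grip": -1, "translation": [-0.5, 14.3, 4.4], "angular": [0, 0, 0]}
    - {"grip": -1, "translation": [-0.7, 21, 7.6], "angular": [0, 0, 0]}
    - {"grip": -1, "translation": [-0.9, 27.3, 11.5], "angular": [0, 0, 0]}
    - {"grip": -1, "translation": [-1.1, 33.2, 16], "angular": [0, 0, 0]}
    - {"grip": -1, "translation": [-1.3, 38.7, 21.2], "angular": [0, 0, 0]}
    - {"grip": -1, "translation": [-1.5, 43.6, 26.8], "angular": [0, 0, 0]}
    - {"grip": -1, "translation": [-1.7, 48, 32.9], "angular": [0, 0, 0]}

```text
t: 26.22
eef_pos: [0.4307, -0.3757, 0.1192]
tcp_rot: [179.9, -0.0, 15.4]
force: [-3.7, -2.0, 3.2]
gripper_width: 0.0157
grasp_force: 29.9
```

```bash
python3 st.py
python3 - <<'E'
from h import *
from bench import imaging
S=imaging.camera('side');T=imaging.camera('top')
cv2.imwrite('pics/T7.png',T['pixels'])
a=cv2.resize(T['pixels'][155:235,265:355],None,fx=4.5,fy=4.5,interpolation=3)
b=cv2.resize(S['pixels'][195:325,230:315],None,fx=4.5,fy=4.5,interpolation=3)
c=np.zeros((585,a.shape[1]+b.shape[1],3),np.uint8);c[:a.shape[0],:a.shape[1]]=a;c[:,a.shape[1]:]=b
cv2.imwrite('pics/c7.png',cv2.convertScaleAbs(c,alpha=1.4))
E
```

```text
26.425 [ 0.4308 -0.3759  0.1189 -4.1352 -4.904  -0.1299  0.0156] [-0.83  0.71 -0.51]
jar_mouth [(array([ 0.521, -0.289,  0.129]), 0.94)]
jar_mouth [(array([ 0.524, -0.304,  0.176]), 0.57)]
crank_grip []
crank_grip []
piece_0_c []
piece_0_c []
pan_centre [([0.495, -0.189, 0.01], 0.96)]
pan_centre [([0.51, -0.258, 0.025], 0.53)]
```

Emit:
servo_tool:
  motion:
    - {"grip": -0.5, "translation": [0, 0, 0], "angular": [0, 0, 0]}
    - {"grip": -0.2, "translation": [0, 0, 0], "angular": [0, 0, 0]}
    - {"grip": 0.1, "translation": [0, 0, 0], "angular": [0, 0, 0]}
    - {"grip": 0.1, "translation": [0, 0, -40], "angular": [0, 0, 0]}
    - {"grip": 0.1, "translation": [0, 0, -90], "angular": [0, 0, 0]}
    - {"grip": 0.1, "translation": [0, 0, -140], "angular": [0, 0, 0]}
    - {"grip": 0.1, "translation": [-40, 40, -180], "angular": [0, 0, 0]}
    - {"grip": 0.1, "translation": [-80, 80, -190], "angular": [0, 0, 0]}

```text
t: 27.98
eef_pos: [0.3754, -0.4729, 0.3113]
tcp_rot: [179.8, -0.1, 15.5]
force: [1.3, -0.8, -0.4]
gripper_width: 0.0502
grasp_force: 0.0
```

Emit:
servo_tool:
  motion:
    - {"grip": 0.1, "translation": [-40, 50, 0], "angular": [0, 0, 0]}
    - {"grip": 0.1, "translation": [-80, 100, 0], "angular": [0, 0, 0]}
    - {"grip": 0.1, "translation": [-80, 150, 0], "angular": [0, 0, 0]}
    - {"grip": 0.1, "translation": [-80, 150, 0], "angular": [0, 0, 0]}

```text
t: 28.48
eef_pos: [0.3372, -0.6402, 0.3061]
tcp_rot: [-179.9, 0.0, 15.3]
force: [0.5, 0.4, -1.1]
gripper_width: 0.0502
grasp_force: 0.0
```

```bash
cat >> st.py <<'E'
cv2.imwrite('pics/T8.png',T['pixels'])
a=cv2.resize(T['pixels'][155:230,270:360],None,fx=5,fy=5,interpolation=3)
b=cv2.resize(S['pixels'][205:325,235:305],None,fx=4.9,fy=4.9,interpolation=3)
c=np.zeros((588,a.shape[1]+b.shape[1],3),np.uint8);c[:a.shape[0],:a.shape[1]]=a;c[:b.shape[0],a.shape[1]:]=b
cv2.imwrite('pics/c8.png',cv2.convertScaleAbs(c[:,:800],alpha=1.4))
E
python3 st.py
```

```text
28.675 [ 0.3377 -0.6373  0.3078  0.4051 -0.0102  0.0993  0.0502] [ 0.01 -0.01  0.03]
jar_mouth [(array([ 0.515, -0.298,  0.15 ]), 0.7)]
jar_mouth [(array([ 0.514, -0.312,  0.172]), 0.65)]
crank_grip [(array([ 0.437, -0.371,  0.187]), 0.38)]
crank_grip []
piece_0_c []
piece_0_c []
pan_centre [([0.492, -0.19, 0.009], 0.92)]
pan_centre [([0.46, -0.18, 0.03], 0.82)]
```

View pics/c8.png

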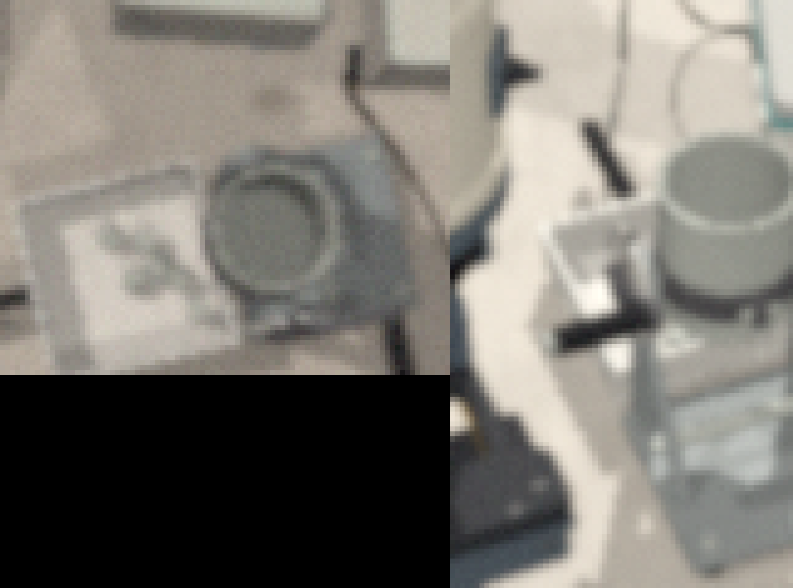

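Run:
```python
import cv2,numpy as np
g=cv2.cvtColor(cv2.imread('pics/T8.png'),6).astype(int);g0=cv2.cvtColor(cv2.imread('pics/top0.png'),6).astype(int)
print('pan')
for r in range(196,226): print(r,' '.join('%3d'%v for v in g[r,282:320]))
print('jar now');print(g[192:208:1,314:336])
print('jar before');print(g0[192:208:1,314:336])
```

```text
pan
196 105 105 105 106 107 107 108 111 111 111 114 117 120 119 121 124 129 132 136 139 136 141 143 142 140 139 129 120 114 102  85  87  89  82  82  81  77  84
197 106 109 107 109 109 110 111 114 118 118 122 129 135 133 135 136 137 137 139 142 140 143 142 142 142 140 135 122 113  96  87  87  86  83  82  82  83  82
198 109 110 114 115 117 121 126 125 125 122 129 136 144 142 143 137 136 139 140 142 142 142 145 146 146 140 136 122 107  95  89  84  82  82  81  83  81  80
199 118 120 124 126 135 133 136 134 128 123 124 133 140 139 141 134 134 131 135 139 141 142 143 143 144 143 140 124 102  85  89  92  84  81  81  80  82  84
200 123 129 135 139 139 139 138 133 123 121 113 120 130 134 135 130 129 127 128 136 140 141 143 145 143 146 139 128 100  88  94  94  89  83  81  81  80  81
201 127 139 142 143 144 141 134 129 123 118 111 111 116 127 128 123 125 122 127 130 135 139 142 144 144 143 138 130 107  88  90  94  89  82  82  82  81  79
202 125 137 141 141 144 142 137 129 122 115 114 110 110 113 115 120 122 121 122 124 125 131 135 143 146 144 140 131 107  84  87  90  87  84  81  82  84  79
203 
[... 5880 characters left out ...]
8  67  71  75  75  76  67  62
   55  55  62  76]
 [ 87  95  99  93  80  72  70  71  74  76  69  70  70  76  74  73  68  62
   60  56  69  82]
 [ 84  92  97  93  82  72  71  72  73  77  71  73  71  73  68  72  72  64
   60  63  75  85]
 [ 86  86  91  92  83  72  65  66  73  76  74  75  75  74  78  78  72  67
   60  62  80  91]
 [ 82  85  89  95  93  81  72  70  74  78  73  76  77  78  77  78  72  64
   61  64  79  87]
 [ 79  80  90  94  91  84  77  71  70  70  74  72  76  77  75  77  71  67
   56  68  79  91]
 [ 75  78  81  87  92  88  81  79  73  71  69  70  75  75  75  75  68  63
   62  70  83  93]
 [ 66  77  79  82  87  88  89  78  80  71  69  70  74  76  76  73  66  58
   65  76  85  91]]
```

The pan holds a cluster of about six pieces, at (105-215, 225-320) in the top panel. The jar floor is now a uniform grey, so the jar is empty. The jar stands upright and the arm is clear, so I'm handing the job in.

```bash
python3 -c "
from bench import ticket
print(ticket.finish_job())"
```

```text
the job is handed in; nothing more can be done
None
```

I handed the job in at about 29 s of robot time, but the hand-in returned no verdict: the last camera picture shows the jar empty and upright, and the pan flat on the table under the pouring side with what looks like all six pieces in it (the picture is too coarse for a certain count), and I saw no sign that the beaker, timer or dropper bottle was touched.

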